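Set the dish shaker to speed seven and start it

ROBOT

A 6-joint arm with a two-finger parallel gripper is mounted at the origin on a cart in front of the work surface, level with it; the furniture and walls round the work are solid. World frame = base frame: x ahead of the robot, y to its left, z up, the work surface at z = 0. Lengths are in m, angles in rad, forces in N, time in s.
With the tool pointing down it reaches from about 0.3 to 0.75 m from the base axis. Payload 8.5 kg.
Tool frame: the origin (TCP) lies at the very end of the fingers, on their centre line; the grasp point (between the pads) lies 19 mm behind it (manip.grasp_offset is the distance from the TCP to the grasp point, in m); z points along the fingers, y is the line along which they close (so a half turn about z gives the same grasp; the last joint's range is limited). The gripper opens to 88 mm and grips with 3 to 60 N. Pads are 18 mm wide; open, the fingers measure 123 mm over their backs; the gripper's body (75 mm by 187 mm) begins 45 mm behind the grasp point.
Start: joints at [1.016, 0.381, 1.297, -0, 1.464, -0.215], TCP at [0.183, 0.519, 0.239] pointing down, gripper open.
Joint ranges: [-3.11, 3.11], [-0.89, 2.33], [0.22, 2.48], [-1.42, 4.56], [0.17, 2.85], [-2.88, 2.88]. Speed limits (rad/s): [2.39, 2.39, 3.14, 3.14, 3.14, 3.14].

INTERFACE

Orientations are given as a unit quaternion [x, y, z, w].
In Python, from station import manip gives the robot as it stands.
- The arm moves only by the shell command python3 nudge.py [OPENING], which reads ROWS from standard input. ROWS is 1 to 5 rows, parted by semicolons, with the numbers parted by spaces; each row has 4 numbers: dx, dy, dz in m, then a turn about the tool's z in rad; each row is the pose to reach, as a shift and turn from the pose commanded when the command began, along the tool's axes at that moment; what a row does not reach only later rows make up. A row lasts 1/8 s, in which the tool goes at most 0.0625 m and 0.188 rad, less where a joint would pass 70% of its speed; a pose out of reach is approached as far as the arm can. OPENING is the opening from 0.0 (shut) to 1.0 (fully open), set as the command begins (- or left out keeps the last). The fingers move at their own pace and stop on an object; the grip force is fixed at half the most. Time passes only in rows, so rows that do not move let the fingers close. It prints the time, the measured TCP pose, the force, the opening and the grip force at its end. Input that does not fit is refused with a message, and nothing moves.
- manip.observe(): the state, without advancing time (a new reading comes with each control period).
- manip.capture(name): name is "scene" or "top" or "wrist"; returns a dict with "image" (400x640x3 uint8, red, green, blue), "fx", "fy", "cx", "cy" (pixels), "world_from_camera" (4x4, takes a point from camera to world coordinates). Camera axes: x right, y down, z forward; pixel columns grow to the right and rows downward; lengths in m; the calibration is good to about 2 mm. A picture is of the moment at which its call begins. There is no depth.
- manip.hand_in(): hands the job in; it is judged then, once.
The state is a dict: "t": time; "joint_positions": joint angles; "joint_velocities": joint speeds; "tau": joint torques, N m; "ee_pos": TCP position; "eef_rot": TCP orientation; "ft_force": force on the tool from outside, world axes, zero at the start; "ft_torque": the same for the moment, N m; "opening": opening from 0.0 (shut) to 1.0 (fully open); "grasp_force": force on a finger pad.
Only numpy, scipy, OpenCV 4.12 (cv2) and the standard library are available. Lean on these libraries where they do the work, as an engineer would, in place of code of your own. Each camera call takes 0.05 s, during which the arm holds its last target. There are 200 camera calls.

TASK

Two culture dishes stand on the small shaker, ready for their wash. With a fingertip, push the black selector knob round click by click, clockwise, to speed seven (the seventh of its nine marks) without going past it, then press the green start button fully home and let it come back up. Do not grip or lift anything: start only at that speed, nudge the knob gently, and leave the dishes, the bottle and the jar where they stand.

Things in the scene. Friction and masses are not known exactly. Their poses are not given: they have to be found in the camera images.
- shaker: White box-shaped dish shaker, fixed by its feet, 200 x 220 mm, 68 mm high to its dark control panel. Origin under its centre at table height; +x from the panel in front to the platform at the back, +y left, +z up. Panel x -95 to -9 mm, behind it a platform with black mat (x 4 to 96 mm, rim 84.5 mm high). Selector axis at x -50, y 47 mm, button axis at x -50, y -58 mm.
- selector (a joint): Knob angle in rad, growing clockwise from above. 0 = anticlockwise end stop, speed one; each click is 0.524 (30 degrees), so speed seven is 3.142 and the other stop, speed nine, 4.189. It always rests in a click; a push of about 0.09 N m (4 N at 23 mm from the axis) takes it halfway, then it snaps on by itself, up to 15 degrees ahead of the finger. It starts between speeds one and four.
- selector_top (a point): Centre of the knob's top, on its upright axis, 94 mm above the table. Black round skirt 56 mm across and 7 mm high over the panel, and across it a flat-sided upright grip bar 13 mm wide, from 7 to 26 mm above the panel, reaching from 21 mm behind the axis to 27 mm in front (its nose).
- selector_nose (a point): Upper end of the bar's nose, 26.5 mm from the axis, 94 mm above the table; a white line runs along the top of the nose half. The nose points at the speed mark that is set.
- mark_seven (a point): Middle of speed mark seven, printed on the panel 35.5 mm from the selector's axis. The nine white marks lie 30 degrees apart, from 31 mm radius outward, growing longer from one to nine, clockwise from above: mark one 120 degrees anticlockwise of the shaker's +x, mark five on +x, seven 60 degrees and nine 120 degrees clockwise of +x.
- start_top (a point): Centre of the top of the green start button, 27 mm across, standing 12 mm above the panel (80 mm above the table) in a grey bezel 35 mm across and 4 mm high.
- start (a joint): How far the start button is pressed, in m: 0 up, 0.005 fully home. It springs back; fully home takes about 5 N.
- dish_left: Round culture dish with pink contents, 59 mm across and 16 mm high, standing loose on the left half of the shaker's platform. Origin at the centre of its underside.
- dish_right: The same kind of dish on the right half of the platform. Origin at the centre of its underside.
- medium_bottle: Clear culture bottle with a green cap, 32 mm across and 94 mm high, standing loose on the table to the right of the control panel. Origin at the centre of its underside.
- jar: Clear wide jar with a white cap, 50 mm across and 59 mm high, standing loose on the table to the right of the platform. Origin at the centre of its underside.

How it is judged:
By the outcome, as a careful person would: the job done as asked, in the order asked, and still so for the second after the job is handed in, with the robot touching nothing.
It also fails if it takes over 56 s, if anything falls off the work surface, if the arm or the gripper's body presses on something with over 40 N, if the wrist force passes 120 N, or if a joint passes its speed limit or range.

## Working session

There is one attempt and no reset: what is moved stays moved. The work goes in short steps, Python scripts to look and compute and a shell command to move; the robot and the scene stay as the last step left them, time stands still between calls to the robot, and variables do not carry over. Pictures are saved under pics/ and viewed, at most 10 in all, crops included, and the job is handed in when it is done.

```bash
ls; mkdir -p pics; python3 - <<'E'
from station import manip
import cv2,numpy as np
o=manip.observe();print(o['t'],o['ee_pos'],o['eef_rot'],o['opening'])
ims=[]
for n in("scene","top"):
    c=manip.capture(n);print(n,c['fx'],c['cx'],c['cy'],np.round(c['world_from_camera'],3).tolist())
    cv2.imwrite(f'pics/{n}0.png',c['image'][:,:,::-1])
E
```

```text
nudge.py
pics
station.py
0.0 [0.18315593 0.5183151  0.23813909] [ 1.69070908e-01  9.85603627e-01 -6.64746444e-04 -2.77953237e-04] 1.0006030641280046
scene 430.6143640054029 313.33469419169626 203.51220906156595 [[0.78, -0.423, 0.462, 0.141], [-0.626, -0.55, 0.552, -0.5], [0.02, -0.72, -0.694, 0.687], [0.0, 0.0, 0.0, 1.0]]
top 410.39421759671364 323.95645361361574 199.95566665242936 [[-0.02, -0.99, 0.138, 0.415], [-1.0, 0.022, 0.015, -0.045], [-0.018, -0.137, -0.99, 0.961], [0.0, 0.0, 0.0, 1.0]]
```

View pics/top0.png

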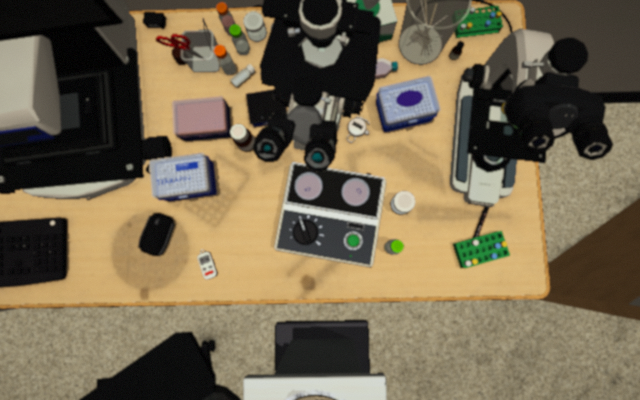

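View pics/scene0.png

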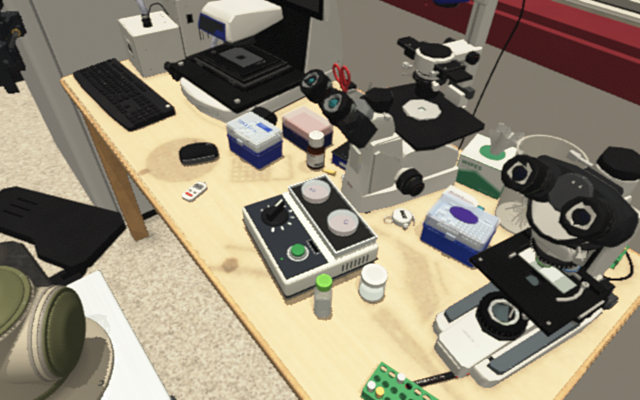

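The top view shows the shaker, with the knob near (303,232), the button at (353,240), the bottle at (396,246) and the jar at (402,203). Next I measure the shaker pose.

```bash
cat > h.py <<'E'
import numpy as np,cv2
from station import manip
def ray(c,u,v,z):
    T=c['world_from_camera'];d=T[:3,:3]@[(u-c['cx'])/c['fx'],(v-c['cy'])/c['fy'],1]
    return T[:3,3]+d*(z-T[2,3])/d[2]
def proj(c,p):
    T=c['world_from_camera'];q=T[:3,:3].T@(np.array(p)-T[:3,3])
    return np.array([c['fx']*q[0]/q[2]+c['cx'],c['fy']*q[1]/q[2]+c['cy']])
def blobs(m,lo=20):
    n,_,s,ce=cv2.connectedComponentsWithStats(m.astype(np.uint8))
    return [(s[i,4],ce[i]) for i in range(1,n) if s[i,4]>=lo]
E
python3 - <<'E'
from h import *
for n,roi in(("top",(265,155,420,275)),("scene",(235,165,390,320))):
    c=manip.capture(n);im=c['image'];x0,y0,x1,y1=roi
    sub=im[y0:y1,x0:x1].astype(int);R,G,B=sub[...,0],sub[...,1],sub[...,2]
    for a,ce in blobs((G>R+40)&(G>B+30)): print(n,'green',a,ce+[x0,y0],ray(c,*(ce+[x0,y0]),.08).round(4))
    for a,ce in blobs((R>G+12)&(B>G+3)&(R>120),60): print(n,'pink',a,ce+[x0,y0],ray(c,*(ce+[x0,y0]),.09).round(4))
    dark=(sub.max(2)<90)
    cs,_=cv2.findContours(dark.astype(np.uint8),cv2.RETR_EXTERNAL,cv2.CHAIN_APPROX_NONE)
    for k in cs:
        if cv2.contourArea(k)>800:
            b=cv2.boxPoints(cv2.minAreaRect(k))+[x0,y0]
            print(n,'dark',cv2.contourArea(k),[ray(c,*p,.068)[:2].round(4).tolist() for p in b])
    cr=cv2.resize(im[y0:y1,x0:x1],None,fx=5 if n=="top" else 3.8,fy=5 if n=="top" else 3.8,interpolation=cv2.INTER_CUBIC)
    cv2.imwrite(f'pics/{n}1.png',cr[:,:,::-1])
E
```

```text
top green 110 [352.81818182 240.11818182] [ 0.4494 -0.0913  0.08  ]
top green 124 [396.47580645 245.9516129 ] [ 0.4351 -0.1836  0.08  ]
top pink 334 [307.91017964 186.36826347] [0.5662 0.0025 0.09  ]
top pink 348 [355.07471264 192.72126437] [ 0.5501 -0.0986  0.09  ]
top dark 3295.5 [[0.4376, 0.0717], [0.5178, 0.0572], [0.4785, -0.1414], [0.3996, -0.1246]]
top dark 3532.0 [[0.5393, 0.0501], [0.6568, 0.0289], [0.617, -0.1668], [0.5012, -0.1424]]
scene green 137 [297.46715328 249.38686131] [ 0.4464 -0.0937  0.08  ]
scene green 201 [323.56716418 281.29850746] [ 0.4388 -0.1774  0.08  ]
scene dark 3160.5 [[0.4347, 0.0704], [0.5358, 0.0787], [0.4773, -0.1411], [0.3943, -0.1378]]
scene dark 1348.5 [[0.5446, 0.058], [0.6483, 0.0767], [0.5895, -0.1463], [0.5039, -0.1509]]
```

View pics/top1.png

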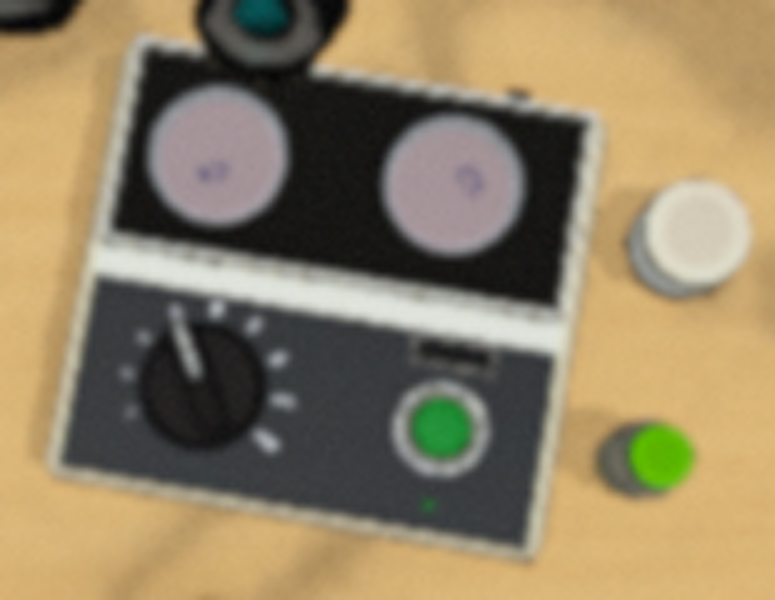

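```bash
cat >> h.py <<'E'
YAW=np.radians(-10.9); BTN=np.array([.448,-.0925])
def S(x,y,z=0,axis=None):  # offset in shaker axes -> world
    c,s=np.cos(YAW),np.sin(YAW); return np.array([c*x-s*y,s*x+c*y,z])
KN=np.r_[BTN,0][:2]+S(0,.105)[:2]
def tool():
    from scipy.spatial.transform import Rotation as Ro
    o=manip.observe(); return o,np.array(o['ee_pos']),Ro.from_quat(o['eef_rot']).as_matrix()
def go(p,yang=None): # tool-frame shift to world p, tool y at world angle yang (rad)
    o,e,R=tool(); d=R.T@(np.array(p)-e); a=np.arctan2(R[1,1],R[0,1])
    t=0 if yang is None else (a-yang+np.pi)%(2*np.pi)-np.pi
    print('t',round(o['t'],2),'at',e.round(4),'yang',round(np.degrees(a),1),'-> d',d.round(4),'turn',round(t,3)); return d,t
E
python3 - <<'E'
from h import *
c=manip.capture("top");print(KN)
for p in [(203,385),(217,308),(175,312),(268,441),(130,412)]:
    u=np.array(p)/5+[265,155]; w=ray(c,*u,.09 if p[0]==203 else .068)[:2]; d=w-KN
    print(p,w.round(4),np.hypot(*d).round(4),np.degrees(np.arctan2(d[1],d[0])-YAW).round(1))
go([.42,.03,.2],np.radians(19))
E
```

```text
[0.46785502 0.01060566]
(203, 385) [0.4682 0.0088] 0.0019 -69.3
(217, 308) [0.503  0.0036] 0.0358 -0.4
(175, 312) [0.5016 0.022 ] 0.0356 29.5
(268, 441) [ 0.4447 -0.0177] 0.0366 -118.4
(130, 412) [0.4585 0.042 ] 0.0328 117.5
t 0.25 at [0.1832 0.5185 0.2385] yang 70.5 -> d [-0.386  -0.3816  0.0387] turn 0.899
```

The pixel marks agree with the model: radius is about 35.5 mm, mark five sits at 0° and mark four at 30°. The knob starts at speed four. I move over it with the fingers shut.

```bash
echo '-0.04 -0.04 0 0.1;-0.08 -0.08 0 0.25;-0.12 -0.12 0 0.4;-0.16 -0.16 0 0.55;-0.2 -0.2 0 0.7' | python3 nudge.py 0.0
echo '0 0 0 0.1;0 0 0 0.2' | python3 nudge.py
python3 - <<'E'
from h import *
go([.42,.03,.2],np.radians(19))
E
```

```text
t: 0.88
ee_pos: [0.3056, 0.2617, 0.2388]
eef_rot: [0.499, 0.867, 0.0, 0.0]
ft_force: [0.9, 0.2, 0.0]
opening: 0.457
grasp_force: 0.0
t: 1.12
ee_pos: [0.3056, 0.2626, 0.2388]
eef_rot: [0.583, 0.812, 0.0, 0.0]
ft_force: [-0.6, 0.3, -0.4]
opening: 0.228
grasp_force: 0.0
t 1.12 at [0.3056 0.2626 0.2388] yang 18.7 -> d [-0.2569  0.034   0.0388] turn -0.006
```

```bash
echo '-0.055 0.007 0.01 0;-0.11 0.014 0.02 0;-0.16 0.02 0.025 0;-0.21 0.027 0.03 0;-0.257 0.034 0.039 0' | python3 nudge.py
echo '0 0 0 0' | python3 nudge.py
python3 - <<'E'
from h import *
go([.42,.03,.2],np.radians(19))
c=manip.capture("wrist");cv2.imwrite('pics/w1.png',c['image'][:,:,::-1])
for p in (np.r_[KN,.094],np.r_[BTN,.08],np.r_[KN,.094]+S(.0265*np.cos(.524),.0265*np.sin(.524)),tool()[1]): print(proj(c,p).round(1))
E
```

```text
t: 1.75
ee_pos: [0.4216, 0.0296, 0.1998]
eef_rot: [0.581, 0.814, 0.0, 0.0]
ft_force: [0.2, 1.0, 0.4]
opening: 0.003
grasp_force: 0.0
t: 1.88
ee_pos: [0.4217, 0.0291, 0.1991]
eef_rot: [0.583, 0.813, -0.0, -0.0]
ft_force: [-0.3, 0.4, 0.2]
opening: 0.003
grasp_force: 0.0
t 1.88 at [0.4217 0.0291 0.1991] yang 18.7 -> d [ 0.0014 -0.0014 -0.0009] turn -0.005
[371.6 239.7]
[306.4 330.3]
[406.1 239.5]
[322.  257.7]
```

View pics/w1.png

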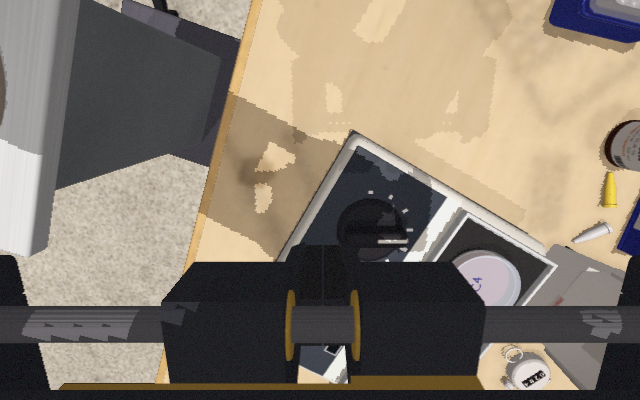

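The wrist view shows the nose tip at (408,241) where (406,239) was predicted, and the shut fingers are about 35 mm wide. The fingers can stay parallel to the shaker's y axis. I can then push straight along the shaker's -y with the finger's end face.

```bash
echo '0 0 0 -0.18;0 0 0 -0.36;0 0 0 -0.54;0 0 0 -0.72;0 0 0 -0.9' | python3 nudge.py
echo '0 0 0 -0.154;0 0 0 -0.154;0 0 0 -0.154' | python3 nudge.py
cat >> h.py <<'E'
def at():
    o,e,R=tool(); d=e[:2]-KN; c,s=np.cos(YAW),np.sin(YAW)
    print('shaker-rel mm',((c*d[0]+s*d[1])*1e3).round(1),((-s*d[0]+c*d[1])*1e3).round(1),'face',((-s*d[0]+c*d[1])*1e3-17.5).round(1),'F',np.round(o['ft_force'],1),'j6',round(o['joint_positions'][5],2))
E
python3 - <<'E'
from h import *
at();go(np.r_[KN,.081]+S(.015,.0485),np.pi/2+YAW)
E
```

```text
t: 2.55
ee_pos: [0.4203, 0.0325, 0.2001]
eef_rot: [0.165, 0.986, 0.0, 0.0]
ft_force: [-0.5, 0.4, 0.5]
opening: 0.007
grasp_force: 0.0
t: 2.92
ee_pos: [0.4206, 0.0319, 0.1999]
eef_rot: [0.094, 0.996, 0.0, 0.0]
ft_force: [0.3, 0.2, 0.0]
opening: 0.006
grasp_force: 0.0
shaker-rel mm -50.4 12.0 face -5.5 F [0.3 0.2 0. ] j6 -1.59
t 2.92 at [0.4206 0.0319 0.1999] yang 79.2 -> d [-0.0655  0.0364  0.1189] turn 0.002
```

```bash
echo '-0.033 0.018 0 0;-0.065 0.0365 0 0;-0.065 0.0365 0.04 0;-0.065 0.0365 0.08 0;-0.065 0.0365 0.105 0' | python3 nudge.py
echo '0 0 0.007 0;0 0 0.014 0;0 0 0.014 0' | python3 nudge.py
python3 - <<'E'
from h import *
at()
c=manip.capture("top");im=cv2.resize(c['image'][155:275,265:420],None,fx=5,fy=5,interpolation=2);cv2.imwrite('pics/t2.png',im[:,:,::-1])
c=manip.capture("scene");im=cv2.resize(c['image'][165:320,235:390],None,fx=3.8,fy=3.8,interpolation=2);cv2.imwrite('pics/s2.png',im[:,:,::-1])
E
```

```text
t: 3.55
ee_pos: [0.4908, 0.0556, 0.0931]
eef_rot: [0.094, 0.996, 0.0, -0.001]
ft_force: [-0.3, 0.3, 0.1]
opening: 0.005
grasp_force: 0.0
t: 3.92
ee_pos: [0.4917, 0.0552, 0.0811]
eef_rot: [0.093, 0.996, -0.0, 0.0]
ft_force: [0.2, 0.3, 1.5]
opening: 0.004
grasp_force: 0.0
shaker-rel mm 15.0 48.3 face 30.8 F [0.2 0.3 1.5] j6 -1.51
```

View pics/s2.png

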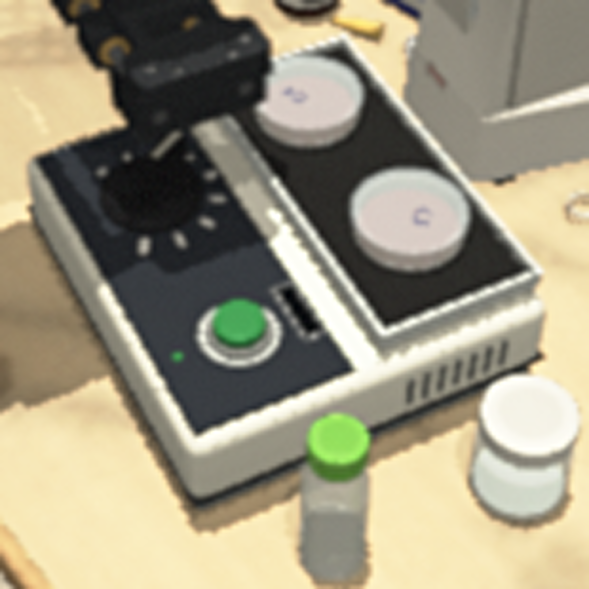

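The scene crop shows the fingers just left of the nose (white line near (165,145)), clear of the dish. I nudge in small steps.

```bash
echo '0 -0.004 0 0;0 -0.007 0 0;0 -0.009 0 0;0 -0.011 0 0;0 -0.013 0 0' | python3 nudge.py
echo '0 -0.002 0 0;0 -0.004 0 0;0 -0.006 0 0;0 -0.008 0 0;0 -0.008 0 0' | python3 nudge.py
cat > look.py <<'E'
from h import *
import sys
at()
for n in ("top","scene"):   # white line on the nose: sample brightness along the ring r=15..25 mm at z=.094
    c=manip.capture(n);g=cv2.GaussianBlur(c['image'].min(2).astype(np.float32),(3,3),0)
    v=[]
    for a in range(60,-125,-5):
        P=[proj(c,np.r_[KN,.094]+S(r*np.cos(np.radians(a)),r*np.sin(np.radians(a)))) for r in np.linspace(.012,.024,7)]
        v.append(np.mean([g[int(round(p[1])),int(round(p[0]))] for p in P]))
    k=np.argsort(v)[::-1][:4];print(n,[(60-5*int(i),int(v[i])) for i in k])
E
python3 look.py
```

```text
t: 4.65
ee_pos: [0.4891, 0.0423, 0.0808]
eef_rot: [0.093, 0.996, 0.0, 0.0]
ft_force: [0.1, -0.4, 0.3]
opening: 0.003
grasp_force: 0.0
t: 5.28
ee_pos: [0.4874, 0.0344, 0.0807]
eef_rot: [0.093, 0.996, -0.0, -0.0]
ft_force: [-0.5, -0.1, -0.3]
opening: 0.003
grasp_force: 0.0
shaker-rel mm 14.7 27.0 face 9.5 F [-0.5 -0.1 -0.3] j6 -1.56
top [(-10, 117), (-5, 117), (0, 117), (-15, 117)]
scene [(10, 39), (15, 39), (20, 37), (5, 35)]
```

```bash
python3 - <<'E'
from h import *
c=manip.capture("scene");im=cv2.resize(c['image'][185:245,250:310],None,fx=9,fy=9,interpolation=2)
for m in range(4,8):
    a=np.radians(120-30*(m-1)); p=(proj(c,np.r_[KN,.068]+S(.042*np.cos(a),.042*np.sin(a)))-[250,185])*9
    cv2.putText(im,str(m),tuple(int(x) for x in p),0,.6,(255,0,0),2)
cv2.imwrite('pics/s3.png',im[:,:,::-1])
E
```

```text
(no output)
```

View pics/s3.png

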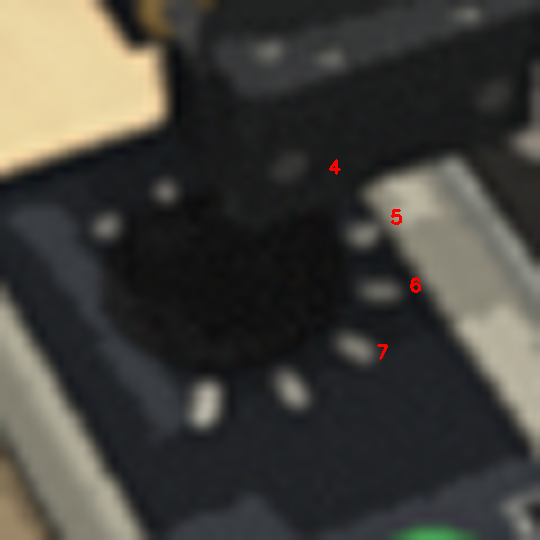

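The nose is hidden in shadow and behind the fingers, so I continue by geometry and force, with a command per click.

```bash
for i in 1 ; do echo '0 -0.002 0 0;0 -0.004 0 0;0 -0.006 0 0' | python3 nudge.py | egrep 't:|for'
echo '0 -0.002 0 0' | python3 nudge.py| egrep 't:|for';echo '0 -0.002 0 0' | python3 nudge.py| egrep 't:|for';echo '0 -0.002 0 0' | python3 nudge.py| egrep 't:|for';echo '0 0 0 0' | python3 nudge.py| egrep 't:|for'; done; python3 look.py
```

```text
t: 5.8
eef_rot: [0.093, 0.996, 0.001, 0.0]
ft_force: [1.9, 9.1, 0.2]
grasp_force: 4.7
t: 5.92
eef_rot: [0.093, 0.996, 0.002, 0.001]
ft_force: [6.4, 16.0, -1.1]
grasp_force: 8.2
t: 6.05
eef_rot: [0.093, 0.996, 0.002, 0.002]
ft_force: [11.2, 9.4, -5.3]
grasp_force: 7.0
t: 6.18
eef_rot: [0.093, 0.996, 0.002, 0.003]
ft_force: [12.4, 17.2, -5.0]
grasp_force: 10.4
t: 6.3
eef_rot: [0.093, 0.996, 0.001, 0.004]
ft_force: [11.7, 8.2, -5.2]
grasp_force: 7.3
shaker-rel mm 17.5 16.7 face -0.8 F [11.7  8.2 -5.2] j6 -1.58
top [(30, 123), (35, 123), (25, 122), (40, 122)]
scene [(-20, 34), (-25, 34), (-15, 33), (-10, 31)]
```

The force direction shows the rear corner of the finger bearing close to the axis, so the knob may already be further round. I back off and look.

```bash
echo '-0.003 0.006 0 0;-0.003 0.015 0 0;-0.003 0.03 0 0;-0.003 0.03 -0.03 0;-0.003 0.03 -0.08 0' | python3 nudge.py
echo '0.06 0.06 -0.05 0;0.1 0.12 -0.05 0;0.1 0.15 -0.05 0' | python3 nudge.py
python3 look.py; python3 - <<'E'
from h import *
c=manip.capture("top");im=cv2.resize(c['image'][155:275,265:420],None,fx=5,fy=5,interpolation=2);cv2.imwrite('pics/t4.png',im[:,:,::-1])
E
```

```text
t: 7.02
ee_pos: [0.493, 0.0527, 0.1606]
eef_rot: [0.092, 0.996, 0.0, -0.002]
ft_force: [1.1, 0.2, 0.2]
opening: 0.004
grasp_force: 0.0
t: 7.4
ee_pos: [0.4228, 0.2142, 0.2112]
eef_rot: [0.093, 0.996, 0.0, 0.001]
ft_force: [1.1, -0.7, -0.4]
opening: 0.004
grasp_force: 0.0
shaker-rel mm -82.7 191.4 face 173.9 F [ 1.1 -0.7 -0.4] j6 -1.17
top [(-55, 130), (-50, 126), (-60, 115), (-45, 104)]
scene [(-55, 161), (-60, 156), (-50, 142), (-65, 125)]
```

View pics/t4.png

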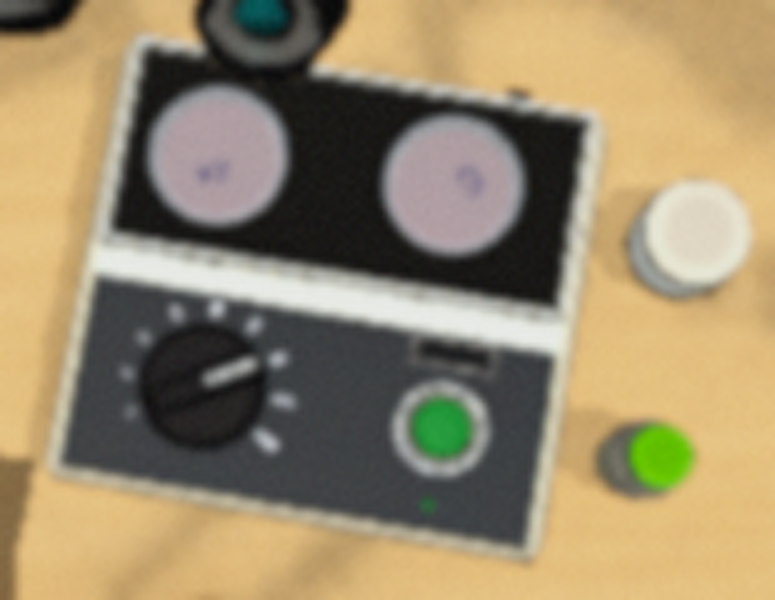

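The top view shows the nose (257,362) pointing at the seventh mark (278,357), and both views give about -55 to -60°. Speed seven is set and the dishes have not moved. Next is the button.

```bash
python3 - <<'E'
from h import *
go(np.r_[BTN,.1])
E
```

```text
t 7.55 at [0.423  0.2151 0.2105] yang 79.7 -> d [-0.0797 -0.2981  0.1104] turn 0
```

```bash
echo '-0.016 -0.06 0 0;-0.032 -0.12 0 0;-0.048 -0.18 0 0;-0.064 -0.24 0 0;-0.08 -0.298 0 0' | python3 nudge.py
echo '0 0 0 0;0 0 0.04 0;0 0 0.08 0;0 0 0.11 0;0 0 0.11 0' | python3 nudge.py
python3 - <<'E'
from h import *
go(np.r_[BTN,.0745])
E
```

```text
t: 8.18
ee_pos: [0.4474, -0.0982, 0.21]
eef_rot: [0.094, 0.996, 0.0, -0.0]
ft_force: [1.4, 0.4, 0.7]
opening: 0.006
grasp_force: 0.0
t: 8.8
ee_pos: [0.4468, -0.0946, 0.0988]
eef_rot: [0.093, 0.996, 0.001, -0.002]
ft_force: [0.8, -0.2, 0.3]
opening: 0.005
grasp_force: 0.0
t 8.8 at [ 0.4468 -0.0946  0.0988] yang 79.4 -> d [-0.0009  0.0022  0.0243] turn 0
```

```bash
echo '-0.001 0.002 0.008 0;-0.001 0.002 0.016 0;-0.001 0.002 0.02 0;-0.001 0.002 0.023 0;-0.001 0.002 0.0245 0' | python3 nudge.py
echo '0 0 0.001 0;0 0 0.001 0' | python3 nudge.py
```

```text
t: 9.43
ee_pos: [0.4494, -0.0936, 0.0758]
eef_rot: [0.093, 0.996, -0.0, 0.0]
ft_force: [-1.6, 1.1, 4.4]
opening: 0.007
grasp_force: 2.2
t: 9.68
ee_pos: [0.4494, -0.0936, 0.0751]
eef_rot: [0.093, 0.996, -0.0, 0.0]
ft_force: [-1.2, 2.6, 7.2]
opening: 0.008
grasp_force: 3.8
```

```bash
echo '0 0 0.001 0;0 0 0.0015 0;0 0 0.0015 0' | python3 nudge.py
```

```text
t: 10.05
ee_pos: [0.4495, -0.0936, 0.0748]
eef_rot: [0.093, 0.996, -0.0, 0.001]
ft_force: [-6.0, 4.3, 23.7]
opening: 0.01
grasp_force: 11.8
```

The height stopped at 0.075 m while the force rose to 24 N, so the button is fully home. I release it and retreat.

```bash
echo '0 0 -0.005 0;0 0 -0.015 0;0 0 -0.05 0;0 0 -0.1 0;0 0 -0.14 0' | python3 nudge.py
echo '0 0.06 0 0;0 0.12 0 0;0 0.18 0 0;0 0.24 0 0;0 0.3 0 0' | python3 nudge.py
echo '0.03 0 0 0;0.03 0 0 0' | python3 nudge.py
python3 look.py; python3 - <<'E'
from h import *
c=manip.capture("top");im=cv2.resize(c['image'][155:275,265:420],None,fx=5,fy=5,interpolation=2);cv2.imwrite('pics/t5.png',im[:,:,::-1])
E
```

```text
t: 10.68
ee_pos: [0.4492, -0.0937, 0.2153]
eef_rot: [0.093, 0.996, -0.0, 0.0]
ft_force: [0.5, 0.3, 0.0]
opening: 0.007
grasp_force: 0.0
t: 11.3
ee_pos: [0.5048, 0.2031, 0.2135]
eef_rot: [0.093, 0.996, -0.0, 0.0]
ft_force: [1.4, -0.0, 0.2]
opening: 0.005
grasp_force: 0.0
t: 11.55
ee_pos: [0.474, 0.2075, 0.2133]
eef_rot: [0.092, 0.996, -0.0, -0.0]
ft_force: [-0.2, -0.1, 0.3]
opening: 0.006
grasp_force: 0.0
shaker-rel mm -31.2 194.5 face 177.0 F [-0.2 -0.1  0.3] j6 -1.2
top [(-55, 133), (-50, 129), (-60, 117), (-45, 106)]
scene [(-55, 160), (-60, 155), (-50, 142), (-65, 124)]
```

View pics/t5.png

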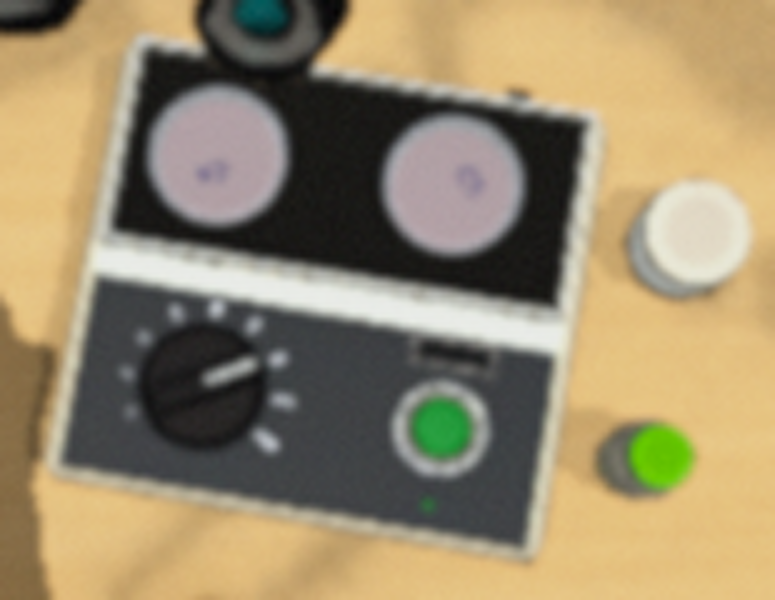

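The picture shows the knob still on seven, the button up at (441,428), and the dishes, bottle and jar unmoved, so I hand in.

```bash
python3 -c "
from station import manip
print(manip.hand_in())"
```

```text
the job is handed in; nothing more can be done
None
```

I handed the job in at about 12 s with the knob on speed seven, the start button pressed fully home and back up, and the dishes, bottle and jar unmoved; the last two clicks took more force than intended (up to about 20 N at the wrist), because the finger bore close to the knob's axis.

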